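Check-weigh a flange with the ball-weight dispenser

ROBOT

A 7-joint arm with a two-finger parallel gripper is mounted at the origin on the work surface. World frame = base frame: x ahead of the robot, y to its left, z up, the work surface at z = 0. Lengths are in mm, angles in degrees, forces in N, time in s.
With the tool pointing down it reaches from about 425 to 825 mm from the base axis. Payload 3.6 kg.
Tool frame: the origin (TCP) lies at the very end of the fingers, on their centre line; the grasp point (between the pads) lies env.grip_depth behind it (env.grip_depth is the distance from the TCP to the grasp point, in mm); y points along the fingers, x is the direction in which the jaws open and shut, and the axes are right-handed (so a half turn about y gives the same grasp; the last joint's range is limited). The gripper opens to 85 mm and grips with 20 to 120 N. Pads are 22 mm wide; open, the fingers measure 114 mm over their backs; the gripper's body (76 mm by 85 mm) begins 54 mm behind the grasp point. The pads swing forward as they close: fully open they stand 13 mm farther back than shut.
Start: joints at [74.914, 35.231, -0.722, 81.555, 0.464, 63.22, -2.315], TCP at [152.499, -631.828, 231.297] pointing down, gripper open.
Joint ranges: [-178.69, 178.69], [-17.37, 117.87], [-77.05, 75.6], [15.02, 138.74], [-78.02, 258.01], [0.78, 113.62], [-162.83, 162.83]. Speed limits (degrees/s): [159.86, 159.86, 180, 180, 180, 180, 180].

INTERFACE

Orientations are given as a 3x3 rotation matrix whose columns are the frame's x, y, z axes.
In Python, from plant import status, viewer, workorder, env gives the robot as it stands.
- The arm moves only by the tool jog_arm, never from a script. Its argument "moves" is a list of rows, each a list of 2 entries, a list of its own where there are three numbers: the shift along the world's x, y, z in mm, then the turn about the world's z in rad. In form: [[[x, y, z], twist], ...]. A call has 1 to 12 rows; each row is the pose to reach, as a shift and turn from the pose measured when the call began; what a row does not reach only later rows make up. A row lasts 1/10 s, in which the tool goes at most 50 mm and 8.59 degrees, less where a joint would pass 70% of its speed; a pose out of reach is approached as far as the arm can. A call with a gripper value outside its range is refused whole. "fingers" is the closure, from 0 (fully open) to 1 (shut), set as the call begins (left out, the last holds). The fingers move at their own pace and stop on an object; "squeeze" is the grip in N (left out, the last holds). Time passes only in rows, so rows that repeat a pose let the fingers close. It gives the time, the measured TCP pose, the force and the opening at its end, in the units of the state.
- status.get_obs(): the state, without advancing time (a new reading comes with each control period).
- viewer.capture(name): name is "side" or "top" or "wrist"; returns a dict with "color" (400x640x3 uint8, blue, green, red), "z_map" (400x640 float32, mm along the optical axis (not along the pixel's ray), 0 where there is no reading), "intrinsics" (3x3 intrinsics, pixels), "pose" (4x4, takes a point from camera to world coordinates). Camera axes: x right, y up, looking along -z (the intrinsics and any distortion apply to the point x, -y, -z); pixel columns grow to the right and rows downward; lengths in mm; the calibration is good to about 2 mm. A picture is of the moment at which its call begins.
- workorder.finish_job(): hands the job in, once; it reports no verdict.
The state is a dict: "time": time; "qpos": joint angles; "joint_velocities": joint speeds; "tau": joint torques, N m; "tool_pos": TCP position; "tool_rot": TCP orientation; "ft_force": force on the tool from outside, world axes, zero at the start; "moment": the same for the moment, N m; "opening": finger opening in mm.
Only numpy, scipy, OpenCV 4.12 (cv2) and the standard library are available. Lean on these libraries where they do the work, as an engineer would, in place of code of your own. Each camera call takes 0.05 s, during which the arm holds its last target.

TASK

Weigh the hubbed steel flange on the counter scale: lay it flat, hub up, on the empty flat pan and let go. Then dispense ball weights into the cup pan one at a time, each time pressing the slanted plunger knob right down to its stop and letting it spring all the way back, until the pointer comes to rest between the two marks. Leave the scale untouched at the end, and do not disturb the other things on the counter.

Things in the scene. Friction and masses are not known exactly. Their poses are not given: they have to be found in the camera images.
- flange: The part to weigh: plain steel flange, a disc 54 mm across and 6 mm thick with a solid round hub 24 mm across standing on its middle, 28 mm high over all. Between 115 and 216 g. Stands hub up on the counter, to the left or to the right of the scale. Origin: centre of its underside, z up through the hub.
- scale: Grey counter scale, fixed; base 120 mm deep (x), from y -240 to +170 mm, 40 mm high. Origin: on the counter under the beam's pivot; x points away from the robot, y to the flat-pan side, z up (turned up to 0.22 rad). Flat pan at y +110 mm, cup pan and dispenser on the -y side. The pans stay level as they move; it does not matter where in a pan the load lies.
- magazine (a point): Dispenser over the cup: grey housing from y -82 to -235 mm (scale axes), 135 to 197 mm up, and on it a clear upright magazine, 35 mm square, of five 25 mm steel balls, 64 g each. A full press of the plunger drops one ball into the cup (near the end of the stroke); the full spring return loads the next. Point: centre of the magazine's foot, 193 mm up.
- tray_edge (a point): Aluminium refill tray on the magazine, 90 mm deep (x), reaching from y -125 to -266 mm (scale axes), 345 to 369 mm above the counter. It overhangs the knob, so a tool coming straight down meets the tray: come in along the plunger's axis. Point: middle of the lower edge of its outer (-y) end.
- cup_centre (a point): Centre of the inner floor of the steel cup pan, 82 mm across at the rim, 34 mm high, under the dispenser. z up.
- pan_centre (a point): Centre of the upper face of the flat pan (steel, 100 mm across, rim 5 mm high above this face). z up. The face is 90 mm above the counter when the beam is level and moves down as far as 18 mm under a load; a light push takes it there.
- knob_top (a point): Centre of the outer face of the plunger's black knob (34 mm across, 12 mm thick, on a 12 mm rod). Its z axis points outward along the plunger's axis, which leans 35 degrees from vertical towards the scale's -y side; press along -z. Its x axis is the scale's x axis. The knob moves with the plunger; at rest it is 236 mm above the counter.
- plunger (a joint): How far the plunger is pressed, m: 0 sprung out, 0.030 against its stop. The spring pushes back about 4 N at the start and 11 N at the stop.
- beam (a joint): Tilt of the scale's beam and pointer, rad: 0 level, positive with the flat pan down, stops at +-0.16. One ball changes it by about 0.08; between the marks is +-0.052. It settles within a second. It starts level with both pans empty.
- pointer_tip (a point): Top end of the dark upright pointer at the middle of the beam, 204 mm above the counter. It leans 11 mm towards the flat pan (scale's +y) for each ball that the cup side is short.
- level_mark (a point): Middle between the two dark upright marks (17 mm apart, centre to centre) on the small white plate just behind the pointer, on the robot's side of it. The pointer stands here when level.
- spacer: Bystander: flat steel disc, 60 mm across, 10 mm thick, no hub. Origin at the centre of its underside. On the other side of the scale from the flange.
- tape_roll: Bystander: grey ring of tape, 90 mm across, 24 mm high, lying flat.
- screwdriver: Bystander: screwdriver lying in front of the scale.
- hammer: Bystander: hammer lying on the left.
- disc_pack: Bystander: stack of dark grinding discs, 115 mm across, 30 mm high.
- oil_bottle: Bystander: grey bottle, 52 mm across, 130 mm high.
- carton: Bystander: cardboard carton, 90 x 140 x 70 mm high, behind the scale.
- screw_jar: Bystander: glass jar with a steel lid, 70 mm across, 85 mm high, behind the scale.
There are look-alikes about, which are no part of the job. Leave any red or yellow look-alike of the flange alone.

How it is judged (in metres and radians):
On the way, in this order (a step that is already met when the one before it is completed fails the run):
1. the flange lies flat on the flat pan, let go, and has tipped the beam (horizontal distance between flange and pan_centre below 0.025 m and z of flange in the frame of pan_centre between -0.004 and 0.004 m and angle between flange's own z axis and vertical below 0.12 rad and contact force between the fingers and flange below 0.05 N and value of joint beam above 0.1 rad), for 0.2 s.
2. the plunger is pressed to its stop (value of joint plunger above 0.026 m), for 0.05 s.
3. it has sprung back (value of joint plunger below 0.003 m), for 0.1 s.
4. it is pressed to its stop again (value of joint plunger above 0.026 m), for 0.05 s.
At the end, for the whole second after the job is handed in: The flange lies flat on the flat pan (centre within 25 mm of the pan's), the plunger is fully sprung out (within 3 mm), and the beam rests level within 0.052 rad, i.e. the pointer stands between the marks (horizontal distance between flange and pan_centre below 0.025 m and z of flange in the frame of pan_centre between -0.004 and 0.004 m and angle between flange's own z axis and vertical below 0.12 rad and value of joint plunger below 0.003 m and value of joint beam between -0.052 and 0.052 rad and velocity of joint beam between -0.03 and 0.03 rad/s and linear speed of flange below 0.02 m/s); the robot touches nothing.
It fails at once if one of the other loose things on the counter is pushed more than 30 mm (distance of any of spacer, tape_roll, screwdriver, hammer, disc_pack, oil_bottle, carton, screw_jar from where it was at the start of the episode above 0.03 m).
It also fails if it takes over 72 s, if anything falls off the work surface, if the arm or the gripper's body presses on something with over 40 N, if the wrist force passes 120 N, or if a joint passes its speed limit or range.

## Working session

There is one attempt and no reset: what is moved stays moved. The work goes in short steps, Python scripts to look and compute and a tool call to move; the robot and the scene stay as the last step left them, time stands still between calls to the robot, and variables do not carry over. Pictures are saved under pics/ and viewed, and the job is handed in when it is done.

Besides the shell and the picture viewer there is one more tool, called by a JSON object that holds its "method" and its "body", one argument or row to a line. jog_arm: Moves the arm, as the interface text tells. Its arguments: {"type":"object","properties":{"moves":{"type":"array"},"fingers":{"type":"number"},"squeeze":{"type":"number"}},"required":["moves"]}

```bash
mkdir -p pics; ls; cat > h.py <<'E'
import numpy as np, cv2
from plant import status, viewer, workorder, env
def cap(n,f=None):
    c=viewer.capture(n)
    if f: cv2.imwrite('pics/'+f,c['color'])
    return c
def world(c):
    K=np.array(c['intrinsics']);T=np.array(c['pose']);z=c['z_map']
    v,u=np.mgrid[:z.shape[0],:z.shape[1]]
    P=np.stack([(u-K[0,2])/K[0,0]*z,-(v-K[1,2])/K[1,1]*z,-z],-1)
    W=P@T[:3,:3].T+T[:3,3]; W[z<=0]=np.nan
    return W
E
python3 - <<'E'
from h import *
s=status.get_obs()
for k in('time','qpos','tool_pos','tool_rot','ft_force','opening'):print(k,np.round(s[k],3).tolist())
print(env.grip_depth,[a for a in dir(env) if a[0]!='_'])
for n in('side','top','wrist'):
    c=cap(n,n+'0.png');np.savez(n+'0.npz',**{k:np.array(v) for k,v in c.items()});print(n,np.round(c['pose'],2).tolist(),np.round(c['intrinsics'],1).tolist())
E
```

```text
pics
time 0.0
qpos [74.913, 35.289, -0.726, 81.642, 0.465, 63.22, -2.314]
tool_pos [152.347, -631.093, 230.137]
tool_rot [[0.235, -0.001, 0.972], [-0.972, 0.003, 0.235], [-0.003, -1.0, -0.0]]
ft_force [-0.262, -0.327, 0.235]
opening 85.263
18.700000000000003 ['Unreachable', 'grip_depth']
side [[-0.94, 0.23, -0.26, 247.09], [-0.35, -0.59, 0.73, 962.29], [0.01, 0.77, 0.63, 983.41], [0.0, 0.0, 0.0, 1.0]] [[375.1, 0.0, 325.6], [0.0, 375.1, 201.8], [0.0, 0.0, 1.0]]
top [[0.03, 0.99, -0.17, 381.61], [-1.0, 0.03, -0.0, 83.4], [0.0, 0.17, 0.99, 1351.82], [0.0, 0.0, 0.0, 1.0]] [[380.9, 0.0, 314.7], [0.0, 380.9, 199.9], [0.0, 0.0, 1.0]]
wrist [[0.23, 0.92, 0.32, 233.97], [-0.97, 0.22, 0.08, -612.37], [-0.0, -0.33, 0.94, 373.04], [0.0, 0.0, 0.0, 1.0]] [[278.6, 0.0, 325.5], [0.0, 278.6, 202.0], [0.0, 0.0, 1.0]]
```

View pics/side0.png

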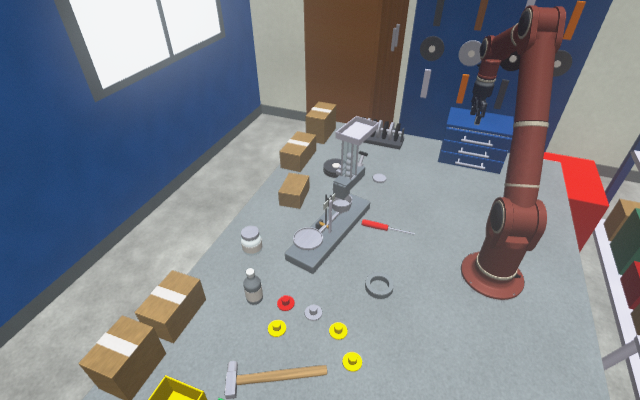

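View pics/top0.png

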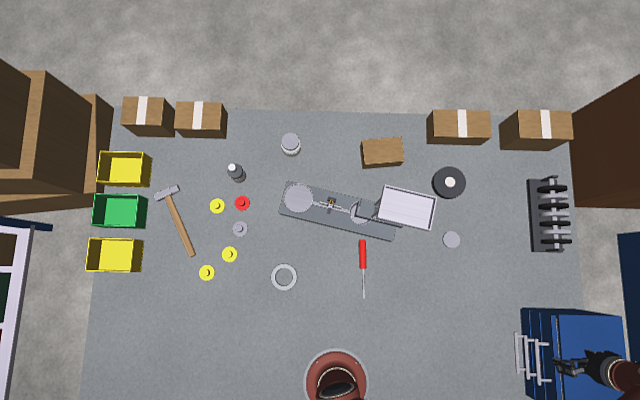

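View pics/wrist0.png

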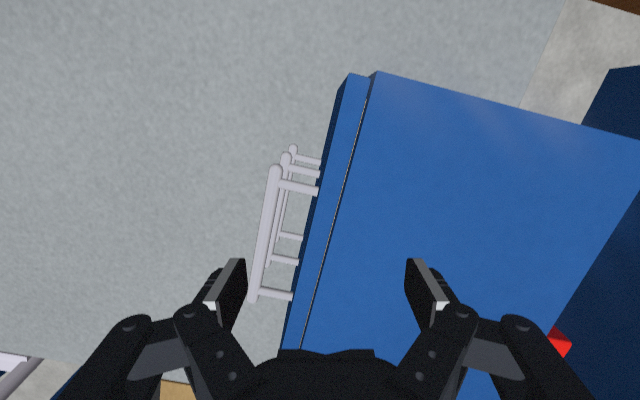

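```bash
cat > a.py <<'E'
from h import *
for n,box in(('top',(180,100,470,290)),('side',(220,100,420,340))):
    c=dict(np.load(n+'0.npz'));x0,y0,x1,y1=box
    im=c['color'][y0:y1,x0:x1];s=min(800/(x1-x0),600/(y1-y0))
    cv2.imwrite(f'pics/{n}z.png',cv2.resize(im,None,fx=s,fy=s,interpolation=cv2.INTER_CUBIC))
c=dict(np.load('top0.npz'));W=world(c)
for nm,(u,v) in dict(fl=(239,229),red=(242,203),y1=(217,206),y2=(230,254),y3=(207,273),spacer=(452,240),pan=(299,198),tray=(410,208),ring=(284,265)).items():
    print(nm,np.round(W[v,u],1))
E
python3 a.py
```

```text
fl [499.9 345.1  28.8]
red [591.4 339.7  30.3]
y1 [578.9 427.6  27. ]
y2 [413.1 370.1  31.8]
y3 [347.1 444.4  31.1]
spacer [ 482.8 -401.    11.3]
pan [603.5 137.5  93.8]
tray [ 539.5 -170.1  348.4]
ring [380.8 184.3  22.7]
```

View pics/topz.png

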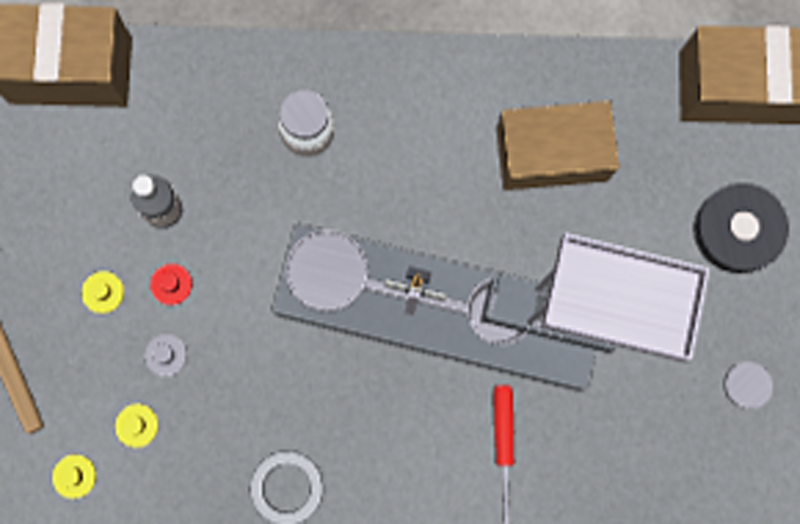

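View pics/sidez.png

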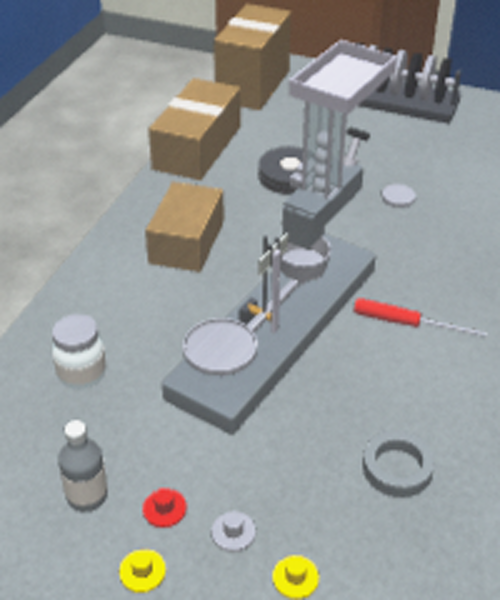

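```bash
cat > b.py <<'E'
from h import *
P=[]
for n in('top','side'):
    c=dict(np.load(n+'0.npz'));W=world(c);g=c['color'];P.append((n,W,g,c))
def rect(m,nm):
    q=m[:,:2].astype(np.float32);r=cv2.minAreaRect(q);print(nm,len(q),np.round(r[0],1),np.round(r[1],1),round(r[2],2))
n,W,g,c=P[0]
def sel(W,x,y,z):
    return (W[...,0]>x[0])&(W[...,0]<x[1])&(W[...,1]>y[0])&(W[...,1]<y[1])&(W[...,2]>z[0])&(W[...,2]<z[1])
rect(W[sel(W,(440,680),(-220,220),(33,47))],'base top')
for n,W,g,c in P:
    rect(W[sel(W,(440,680),(-320,0),(338,380))],n+' tray')
    m=sel(W,(540,680),(60,220),(82,100));rect(W[m],n+' pan');q=W[m];print(np.median(q[:,2]))
    # flange
    m=sel(W,(460,540),(305,390),(3,40));q=W[m];h=q[q[:,2]>20];rect(q,n+' flange');print('hub',len(h),h.mean(0).round(1),h[:,2].max())
    m=sel(W,(455,510),(-440,-365),(4,20));rect(W[m],n+' spacer')
n,W,g,c=P[1]
m=sel(W,(440,680),(-320,-100),(200,260))&(g.max(-1)<60)
print('knob',m.sum());v,u=np.nonzero(m)
for a,b in zip(v,u):print(a,b,W[a,b].round(0),g[a,b])
E
python3 b.py
```

```text
base top 2038 [ 5.747e+02 -3.000e-01] [409.7 120.6] 77.54
top tray 1948 [ 539.8 -156.8] [141.3  91. ] 77.51
top pan 684 [605.7 141. ] [98.8 94.2] 1.55
90.9458755744779
top flange 214 [498.8 347.5] [77.5 84.4] 0.17
hub 36 [505.5 348.   28.5] 33.78477524493769
top spacer 229 [ 483.5 -403.2] [71.  51.7] 87.46
side tray 796 [ 538.8 -156.1] [147.9  93. ] 77.1
side pan 551 [605.7 140.9] [ 96.8 102. ] 20.82
92.22829355584486
side flange 332 [499.9 347.2] [79.  84.7] 0.47
hub 56 [504.6 350.2  28.4] 33.418780229256754
side spacer 99 [ 482.9 -403.4] [73.5 53. ] 88.79
knob 0
```

```bash
cat > c.py <<'E'
from h import *
c=dict(np.load('side0.npz'));W=world(c);g=c['color']
O=np.array([582,33.5,0]);ys=np.array([.2164,.9763,0]);xs=np.array([.9763,-.2164,0])
S=np.stack([(W-O)@xs,(W-O)@ys,W[...,2]],-1)
for v in range(148,176):
  for u in range(352,374):
    s=S[v,u]
    if s[2]>200 and s[2]<345 and g[v,u].max()<70 : print(v,u,s.round(0),g[v,u])
E
python3 c.py|head -90
```

```text
152 360 [   5. -244.  243.] [65 62 63]
153 360 [   4. -242.  239.] [67 65 64]
153 361 [  -1. -241.  242.] [67 64 65]
153 362 [  -5. -242.  242.] [68 65 65]
153 363 [  -5. -248.  239.] [66 63 63]
154 362 [  -5. -241.  239.] [68 66 64]
154 363 [  -8. -243.  238.] [67 65 63]
154 364 [ -12. -245.  239.] [67 64 63]
154 365 [ -15. -247.  239.] [65 63 61]
154 366 [ -16. -254.  236.] [66 64 63]
155 365 [ -13. -251.  232.] [66 62 62]
155 366 [ -17. -252.  232.] [63 61 61]
```

Candidates in the top view: the plain grey flange with a hub is at (239,229). The look-alikes are red (242,203), yellow (217,206), (230,254) and (207,273), and the hubless spacer (452,240). I choose (239,229); the zoomed crops show grey with a hub.

{"method": "jog_arm", "body": {
  "moves": [
    [[280,180,200],1.2],
    [[280,180,200],1.2],
    [[280,180,200],1.2],
    [[280,180,200],1.2],
    [[280,180,200],1.2],
    [[280,180,200],1.2],
    [[280,180,200],1.2],
    [[280,180,200],1.2],
    [[280,180,200],1.2]
  ],
  "fingers": 0
}}

```text
time: 1.05
tool_pos: [438.6, -446.4, 433.1]
tool_rot: [[0.993, 0.006, 0.121], [-0.121, 0.001, 0.993], [0.006, -1.0, 0.002]]
ft_force: [-0.3, 0.0, -0.3]
opening: 85.5
```

{"method": "jog_arm", "body": {
  "moves": [
    [[120,310,0],0.9],
    [[120,310,0],0.9],
    [[120,310,0],0.9],
    [[120,310,0],0.9],
    [[120,310,0],0.9],
    [[120,310,0],0.9],
    [[120,310,0],0.9],
    [[120,600,0],1.53],
    [[120,600,0],1.53],
    [[120,600,0],1.53],
    [[120,600,0],1.53],
    [[120,600,0],1.53]
  ]
}}

```text
time: 2.25
tool_pos: [558.4, 113.8, 432.3]
tool_rot: [[0.161, -0.002, -0.987], [0.987, 0.005, 0.161], [0.004, -1.0, 0.002]]
ft_force: [1.5, -0.1, -0.1]
opening: 85.2
```

Now above the flange at z≈150.

{"method": "jog_arm", "body": {
  "moves": [
    [[-60,234,-250],0],
    [[-60,234,-250],0],
    [[-60,234,-250],0],
    [[-60,234,-250],0],
    [[-60,234,-250],0],
    [[-60,234,-250],0],
    [[-60,234,-250],0],
    [[-60,234,-250],0],
    [[-60,234,-250],0]
  ]
}}

```text
time: 3.15
tool_pos: [497.9, 347.1, 180.7]
tool_rot: [[0.161, -0.004, -0.987], [0.987, 0.002, 0.161], [0.001, -1.0, 0.004]]
ft_force: [1.1, -0.2, -0.0]
opening: 85.6
```

```bash
cat > d.py <<'E'
from h import *
s=status.get_obs();print(s['time'],np.round(s['tool_pos'],1),np.round(s['qpos'],1))
c=cap('wrist','w1.png');np.savez('w1.npz',**{k:np.array(v) for k,v in c.items()});W=world(c)
m=(np.abs(W[...,0]-502)<45)&(np.abs(W[...,1]-348)<45)&(W[...,2]>3)&(W[...,2]<40)
q=W[m];h=q[(q[:,2]>22)];d=q[q[:,2]<14]
for a in(h,d):
    r=cv2.minAreaRect(a[:,:2].astype(np.float32));e=cv2.minEnclosingCircle(a[:,:2].astype(np.float32));print(len(a),a[:,:2].mean(0).round(1),np.median(a[:,2]),np.round(r[0],1),np.round(r[1],1),e)
E
python3 d.py
```

```text
3.15 [497.9 347.1 180.7] [-13.3  39.6 -40.6  91.9  28.5  59.4  18.6]
367 [503.3 348. ] 28.410567152710314 [503.8 347.7] [23.6 23.1] ((503.9573974609375, 347.9022216796875), 12.045515060424805)
1146 [501.3 348.1] 6.516332712814517 [503.8 348.8] [53.2 55.1] ((502.6318054199219, 351.89923095703125), 30.993486404418945)
```

View pics/w1.png

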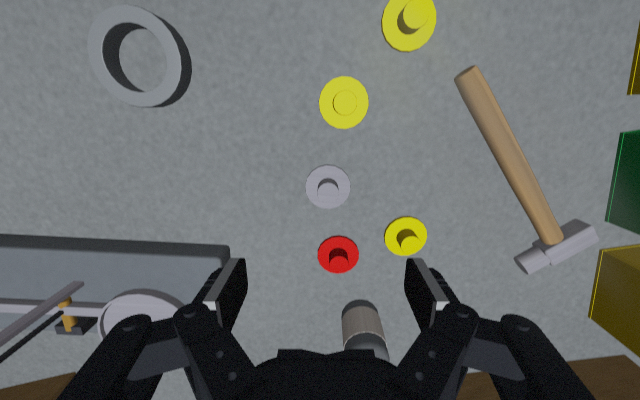

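{"method": "jog_arm", "body": {
  "moves": [
    [[5.8,1,-60],0],
    [[5.8,1,-100],0],
    [[5.8,1,-135],0],
    [[5.8,1,-155],0],
    [[5.8,1,-169],0],
    [[5.8,1,-169],0],
    [[5.8,1,-169],0]
  ]
}}

```text
time: 3.9
tool_pos: [506.5, 347.6, 14.4]
tool_rot: [[0.164, 0.001, -0.986], [0.986, 0.005, 0.164], [0.005, -1.0, -0.0]]
ft_force: [0.3, -0.2, 0.8]
opening: 85.7
```

{"method": "jog_arm", "body": {
  "moves": [
    [[0,0,0],0],
    [[0,0,0],0],
    [[0,0,0],0],
    [[0,0,0],0],
    [[0,0,0],0],
    [[0,0,0],0],
    [[0,0,0],0],
    [[0,0,0],0]
  ],
  "fingers": 1,
  "squeeze": 30
}}

```text
time: 4.7
tool_pos: [506.7, 348.0, 15.0]
tool_rot: [[0.164, 0.002, -0.986], [0.986, 0.005, 0.164], [0.005, -1.0, -0.001]]
ft_force: [-1.1, -0.2, 5.6]
opening: 22.0
```

{"method": "jog_arm", "body": {
  "moves": [
    [[0,0,10],0],
    [[0,0,30],0],
    [[0,0,60],0],
    [[0,0,100],0],
    [[0,0,140],0],
    [[0,0,140],0],
    [[0,0,140],0]
  ]
}}

```text
time: 5.4
tool_pos: [506.7, 347.7, 155.5]
tool_rot: [[0.164, 0.003, -0.986], [0.986, 0.005, 0.164], [0.005, -1.0, -0.002]]
ft_force: [-1.3, 0.2, -1.5]
opening: 22.0
```

```bash
python3 - <<'E'
from h import *
s=status.get_obs();print(s['time'],np.round(s['tool_pos'],1),np.round(s['qpos'],1),s['ft_force'],s['opening'])
c=cap('wrist','w2.png');W=world(c)
c=cap('side');W=world(c)
t=s['tool_pos'];m=(np.abs(W[...,0]-t[0])<60)&(np.abs(W[...,1]-t[1])<60)&(W[...,2]>t[2]-40)&(W[...,2]<t[2]+15)
q=W[m];print(len(q),q.min(0),q.max(0))
v,u=np.nonzero(m);print(u.min(),u.max(),v.min(),v.max())
im=c['color'][max(0,v.min()-40):v.max()+40,u.min()-40:u.max()+40];cv2.imwrite('pics/s2.png',cv2.resize(im,None,fx=5,fy=5,interpolation=cv2.INTER_CUBIC)[:600,:800])
E
```

```text
5.4 [506.7 347.7 155.5] [-13.6  41.5 -39.6  92.5  30.2  56.8  17.6] [-1.28372068  0.18593922 -1.50090542] 22.03323780377586
194 [477.66949413 323.00556636 140.37892706] [528.89162551 375.08552587 170.45984895]
304 322 274 290
```

View pics/w2.png

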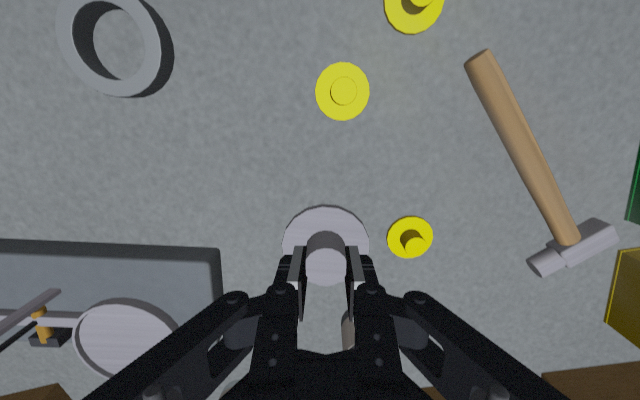

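View pics/s2.png

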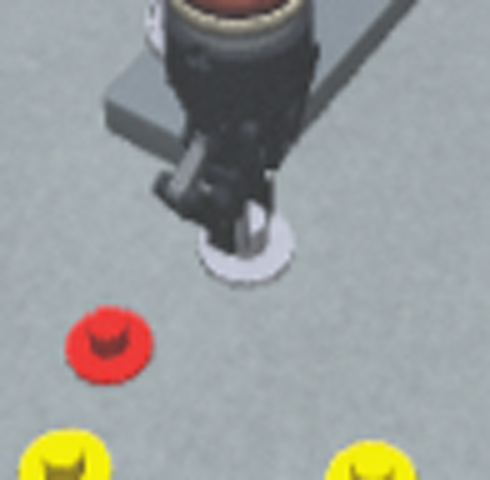

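{"method": "jog_arm", "body": {
  "moves": [
    [[102,-207,20],0],
    [[102,-207,20],0],
    [[102,-207,20],0],
    [[102,-207,20],0],
    [[102,-207,20],0],
    [[102,-207,10],0],
    [[102,-207,-10],0],
    [[102,-207,-30],0],
    [[102,-207,-40],0],
    [[102,-207,-40],0],
    [[102,-207,-40],0]
  ]
}}

```text
time: 6.6
tool_pos: [607.8, 140.0, 113.0]
tool_rot: [[0.164, -0.002, -0.986], [0.986, 0.002, 0.164], [0.002, -1.0, 0.002]]
ft_force: [0.7, -0.4, -1.0]
opening: 22.3
```

```bash
python3 - <<'E'
from h import *
s=status.get_obs();print(s['time'],np.round(s['tool_pos'],1),np.round(s['qpos'],1),s['ft_force'],s['opening'])
c=cap('wrist','w3.png')
E
```

```text
6.6 [607.8 140.  113. ] [  7.1  45.4 -38.9  92.8  33.3  53.9  37. ] [ 0.71077347 -0.39267259 -1.00656479] 22.255032130690022
```

View pics/w3.png

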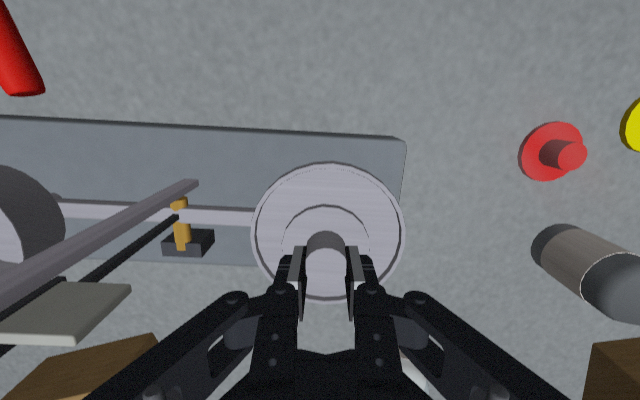

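{"method": "jog_arm", "body": {
  "moves": [
    [[0,0,-8],0],
    [[0,0,-14],0],
    [[0,0,-19],0],
    [[0,0,-23],0],
    [[0,0,-25],0],
    [[0,0,-25],0],
    [[0,0,-25],0]
  ]
}}

```text
time: 7.35
tool_pos: [608.1, 140.2, 88.8]
tool_rot: [[0.164, -0.0, -0.986], [0.986, 0.003, 0.164], [0.003, -1.0, 0.001]]
ft_force: [-0.5, 0.5, -1.3]
opening: 21.8
```

{"method": "jog_arm", "body": {
  "moves": [
    [[0,0,-2],0],
    [[0,0,-3],0],
    [[0,0,-3],0]
  ]
}}

```text
time: 7.65
tool_pos: [608.2, 140.2, 87.3]
tool_rot: [[0.164, 0.0, -0.986], [0.986, 0.002, 0.164], [0.002, -1.0, -0.0]]
ft_force: [-1.8, 0.4, 7.1]
opening: 22.2
```

{"method": "jog_arm", "body": {
  "moves": [
    [[0,0,0],0],
    [[0,0,0],0],
    [[0,0,0],0],
    [[0,0,0],0],
    [[0,0,0],0],
    [[0,0,0],0],
    [[0,0,0],0]
  ],
  "fingers": 0
}}

```text
time: 8.35
tool_pos: [608.1, 140.2, 87.2]
tool_rot: [[0.164, 0.0, -0.986], [0.986, 0.002, 0.164], [0.002, -1.0, 0.0]]
ft_force: [0.5, -0.9, -0.7]
opening: 85.3
```

{"method": "jog_arm", "body": {
  "moves": [
    [[0,0,10],0],
    [[0,0,30],0],
    [[0,0,60],0],
    [[0,0,100],0],
    [[0,0,120],0],
    [[0,0,120],0]
  ]
}}

```text
time: 8.95
tool_pos: [610.0, 141.8, 212.0]
tool_rot: [[0.164, 0.008, -0.986], [0.986, 0.005, 0.164], [0.006, -1.0, -0.007]]
ft_force: [-1.0, -0.4, 0.2]
opening: 85.4
```

```bash
python3 - <<'E'
from h import *
s=status.get_obs();print(s['time'],np.round(s['tool_pos'],1),np.round(s['qpos'],1),s['ft_force'],s['opening'])
c=cap('wrist','w4.png');W=world(c)
m=(np.abs(W[...,0]-605)<55)&(np.abs(W[...,1]-141)<55)&(W[...,2]>90)&(W[...,2]<110)
q=W[m];print(len(q),np.median(q,0),q.min(0),q.max(0))
np.savez('w4.npz',**{k:np.array(v) for k,v in c.items()})
E
```

```text
8.95 [610.  141.8 212. ] [  8.8  39.4 -42.5  87.   28.4  64.2  41.1] [-1.04413056 -0.42339802  0.22650375] 85.35803836306837
518 [603.90155626 139.85598874 100.66627825] [593.21149775 127.95185952  90.2376999 ] [616.77823635 151.21577215 102.75833201]
```

View pics/w4.png

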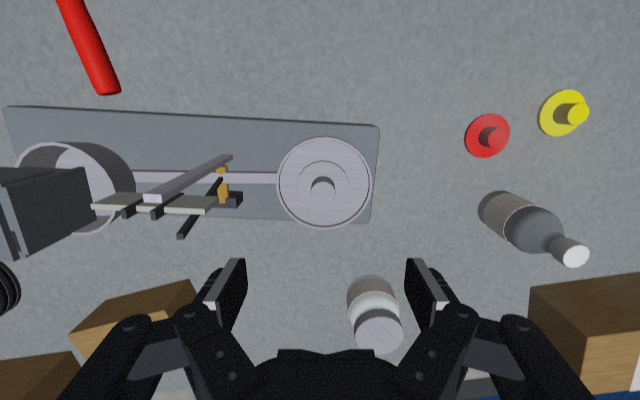

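Flange is on the pan at (604,140), hub top z≈100, so the pan is at its lower stop. The knob needs a tilted tool, so I move to a free area in front of the tray to see how the arm behaves at its reach limit.

{"method": "jog_arm", "body": {
  "moves": [
    [[-50,-10,225],-2.1],
    [[-50,-10,225],-2.1],
    [[-50,-10,225],-2.1],
    [[-50,-10,225],-2.1],
    [[-80,-200,225],-2.1],
    [[-80,-200,225],-2.1],
    [[-80,-200,225],-2.1],
    [[-100,-430,225],-2.1],
    [[-100,-430,225],-2.1],
    [[-100,-430,225],-2.1],
    [[-100,-430,225],-2.1],
    [[-100,-430,225],-2.1]
  ]
}}

```text
time: 10.2
tool_pos: [510.6, -263.7, 432.4]
tool_rot: [[0.921, -0.001, 0.39], [-0.39, -0.004, 0.921], [0.0, -1.0, -0.004]]
ft_force: [0.7, 0.0, -0.4]
opening: 85.5
```

{"method": "jog_arm", "body": {
  "moves": [
    [[-180,-10,-60],-0.35],
    [[-180,-10,-60],-0.35],
    [[-180,-10,-60],-0.35],
    [[-180,-10,-60],-0.35],
    [[-180,-10,-60],-0.35]
  ]
}}

```text
time: 10.7
tool_pos: [322.7, -273.4, 369.0]
tool_rot: [[0.726, -0.013, 0.688], [-0.688, 0.001, 0.726], [-0.011, -1.0, -0.008]]
ft_force: [0.5, 0.4, 0.5]
opening: 85.4
```

```bash
python3 - <<'E'
from h import *
s=status.get_obs();print(s['time'],np.round(s['tool_pos'],1),np.round(s['qpos'],1),s['ft_force'],s['opening'],np.round(s['tool_rot'],3).tolist())
E
```

```text
10.7 [ 322.7 -273.4  369. ] [ 46.3   8.2 -10.9 101.6   2.   71.   -8.6] [0.50937719 0.41846421 0.47352337] 85.41268796644908 [[0.726, -0.013, 0.688], [-0.688, 0.001, 0.726], [-0.011, -1.0, -0.008]]
```

{"method": "jog_arm", "body": {
  "moves": [
    [[-100,85,-40],0],
    [[-100,85,-40],0],
    [[-150,125,-60],0],
    [[-150,125,-60],0],
    [[-150,125,-60],0],
    [[-150,125,-60],0]
  ]
}}

```text
time: 11.3
tool_pos: [171.3, -147.2, 308.3]
tool_rot: [[0.726, -0.015, 0.688], [-0.688, 0.002, 0.726], [-0.012, -1.0, -0.009]]
ft_force: [0.9, -0.8, 0.7]
opening: 85.7
```

```bash
python3 - <<'E'
from h import *
s=status.get_obs();print(s['time'],np.round(s['tool_pos'],1),np.round(s['qpos'],1),s['ft_force'],s['opening'],np.round(s['tool_rot'],3).tolist())
E
```

```text
11.3 [ 171.3 -147.2  308.3] [ 47.8  -9.8 -10.5 129.2  -1.6  61.1  -5.2] [ 0.85112227 -0.76854756  0.66979776] 85.74545753663344 [[0.726, -0.015, 0.688], [-0.688, 0.002, 0.726], [-0.012, -1.0, -0.009]]
```

{"method": "jog_arm", "body": {
  "moves": [
    [[150,-130,200],0],
    [[150,-130,200],0],
    [[150,-130,200],0],
    [[150,-130,200],0],
    [[150,-130,200],0],
    [[200,-170,500],0],
    [[200,-170,500],0],
    [[200,-170,500],0],
    [[200,-170,500],0],
    [[200,-170,500],0],
    [[200,-170,500],0],
    [[200,-170,500],0]
  ]
}}

```text
time: 12.5
tool_pos: [348.1, -296.8, 650.9]
tool_rot: [[0.727, 0.023, 0.686], [-0.685, -0.031, 0.728], [0.038, -0.999, -0.007]]
ft_force: [-0.0, 0.7, 0.5]
opening: 85.3
```

```bash
cat > st.py <<'E'
from h import *
s=status.get_obs();R=np.array(s['tool_rot'])
print(s['time'],np.round(s['tool_pos'],1),np.round(s['qpos'],1),np.round(s['ft_force'],1),round(float(s['opening']),1))
print(np.round(R,3).tolist(),'tilt',np.degrees(np.arccos(-R[2,1])).round(1),'head',np.degrees(np.arctan2(R[1,1],R[0,1])).round(1),'xaz',np.degrees(np.arctan2(R[1,0],R[0,0])).round(1))
E
python3 st.py
```

```text
12.5 [ 348.1 -296.8  650.9] [ 27.7  11.6  14.5  53.   -2.6 113.5  -2.6] [-0.   0.7  0.5] 85.3
[[0.727, 0.023, 0.686], [-0.685, -0.031, 0.728], [0.038, -0.999, -0.007]] tilt 2.2 head -53.6 xaz -43.3
```

{"method": "jog_arm", "body": {
  "moves": [
    [[30,-25,200],0],
    [[30,-25,200],0],
    [[30,-25,200],0],
    [[30,-25,200],0],
    [[30,-25,200],0],
    [[30,-25,200],0]
  ]
}}

```text
time: 13.1
tool_pos: [351.6, -301.1, 668.7]
tool_rot: [[0.725, 0.061, 0.686], [-0.683, -0.064, 0.728], [0.088, -0.996, -0.005]]
ft_force: [0.2, -0.1, 0.1]
opening: 85.3
```

```bash
python3 st.py
```

```text
13.1 [ 351.6 -301.1  668.7] [ 27.6  11.5  14.9  50.3  -2.8 113.6  -2.4] [ 0.2 -0.1  0.1] 85.3
[[0.725, 0.061, 0.686], [-0.683, -0.064, 0.728], [0.088, -0.996, -0.005]] tilt 5.1 head -46.4 xaz -43.3
```

{"method": "jog_arm", "body": {
  "moves": [
    [[200,-170,1500],0],
    [[200,-170,1500],0]
  ]
}}

```text
time: 13.3
tool_pos: [353.2, -303.1, 687.2]
tool_rot: [[0.721, 0.098, 0.686], [-0.679, -0.096, 0.728], [0.137, -0.991, -0.003]]
ft_force: [-0.5, -0.0, 0.8]
opening: 85.4
```

{"method": "jog_arm", "body": {
  "moves": [
    [[600,-500,1500],0],
    [[600,-500,1500],0]
  ]
}}

```text
time: 13.5
tool_pos: [375.5, -322.0, 699.8]
tool_rot: [[0.715, 0.135, 0.686], [-0.673, -0.128, 0.728], [0.186, -0.982, -0.001]]
ft_force: [0.1, 0.3, -0.9]
opening: 85.4
```

```bash
python3 st.py
```

```text
13.5 [ 375.5 -322.   699.8] [ 29.9  13.7  13.2  42.3  -3.2 113.6  -2.4] [ 0.1  0.3 -0.9] 85.4
[[0.715, 0.135, 0.686], [-0.673, -0.128, 0.728], [0.186, -0.982, -0.001]] tilt 10.7 head -43.4 xaz -43.3
```

{"method": "jog_arm", "body": {
  "moves": [
    [[0,0,1500],0]
  ]
}}

```text
time: 13.6
tool_pos: [372.7, -319.0, 710.9]
tool_rot: [[0.712, 0.155, 0.685], [-0.669, -0.146, 0.729], [0.213, -0.977, -0.0]]
ft_force: [0.8, -0.7, -0.8]
opening: 85.3
```

{"method": "jog_arm", "body": {
  "moves": [
    [[0,0,1500],0]
  ]
}}

```text
time: 13.7
tool_pos: [364.6, -313.3, 728.8]
tool_rot: [[0.705, 0.184, 0.685], [-0.663, -0.171, 0.729], [0.252, -0.968, 0.001]]
ft_force: [0.1, -0.8, 0.9]
opening: 85.7
```

{"method": "jog_arm", "body": {
  "moves": [
    [[0,0,1500],0],
    [[0,0,1500],0]
  ]
}}

```text
time: 13.9
tool_pos: [352.8, -304.4, 752.4]
tool_rot: [[0.693, 0.224, 0.685], [-0.653, -0.205, 0.729], [0.304, -0.953, 0.004]]
ft_force: [-1.5, -0.1, 1.1]
opening: 85.6
```

{"method": "jog_arm", "body": {
  "moves": [
    [[0,0,1500],0],
    [[0,0,1500],0]
  ]
}}

```text
time: 14.1
tool_pos: [345.0, -298.0, 773.6]
tool_rot: [[0.681, 0.261, 0.684], [-0.642, -0.237, 0.729], [0.353, -0.936, 0.006]]
ft_force: [-0.7, 0.3, -0.2]
opening: 85.1
```

```bash
python3 st.py
```

```text
14.1 [ 345.  -298.   773.6] [ 24.1   8.5  19.6  37.7  -3.4 113.6  -2.2] [-0.7  0.3 -0.2] 85.1
[[0.681, 0.261, 0.684], [-0.642, -0.237, 0.729], [0.353, -0.936, 0.006]] tilt 20.7 head -42.2 xaz -43.3
```

Accumulates well; continue to about 38–40°.

{"method": "jog_arm", "body": {
  "moves": [
    [[0,0,1500],0],
    [[0,0,1500],0]
  ]
}}

```text
time: 14.3
tool_pos: [337.9, -292.5, 793.7]
tool_rot: [[0.667, 0.296, 0.684], [-0.629, -0.267, 0.73], [0.399, -0.917, 0.008]]
ft_force: [-0.3, -0.1, 0.2]
opening: 85.2
```

{"method": "jog_arm", "body": {
  "moves": [
    [[0,0,1500],0],
    [[0,0,1500],0]
  ]
}}

```text
time: 14.5
tool_pos: [331.5, -287.5, 813.0]
tool_rot: [[0.651, 0.33, 0.683], [-0.616, -0.296, 0.73], [0.443, -0.896, 0.01]]
ft_force: [0.3, 0.4, 0.4]
opening: 85.9
```

{"method": "jog_arm", "body": {
  "moves": [
    [[0,0,1500],0],
    [[0,0,1500],0]
  ]
}}

```text
time: 14.7
tool_pos: [325.8, -283.1, 831.6]
tool_rot: [[0.635, 0.362, 0.683], [-0.601, -0.324, 0.73], [0.486, -0.874, 0.012]]
ft_force: [-0.4, -0.5, -0.1]
opening: 85.4
```

{"method": "jog_arm", "body": {
  "moves": [
    [[0,0,1500],0],
    [[0,0,1500],0]
  ]
}}

```text
time: 14.9
tool_pos: [320.5, -279.1, 849.8]
tool_rot: [[0.617, 0.392, 0.683], [-0.585, -0.351, 0.731], [0.526, -0.85, 0.013]]
ft_force: [0.6, 0.4, -0.4]
opening: 84.9
```

```bash
python3 st.py
```

```text
14.9 [ 320.5 -279.1  849.8] [ 16.4   5.5  28.1  29.8  -3.9 113.6  -2.1] [ 0.6  0.4 -0.4] 84.9
[[0.617, 0.392, 0.683], [-0.585, -0.351, 0.731], [0.526, -0.85, 0.013]] tilt 31.8 head -41.8 xaz -43.5
```

{"method": "jog_arm", "body": {
  "moves": [
    [[0,0,1500],0],
    [[0,0,1500],0]
  ]
}}

```text
time: 15.1
tool_pos: [315.6, -275.4, 867.4]
tool_rot: [[0.597, 0.422, 0.682], [-0.569, -0.377, 0.731], [0.565, -0.825, 0.014]]
ft_force: [-0.9, 0.9, 0.5]
opening: 85.5
```

{"method": "jog_arm", "body": {
  "moves": [
    [[0,0,1500],0],
    [[0,0,1500],0]
  ]
}}

```text
time: 15.3
tool_pos: [310.9, -271.8, 884.6]
tool_rot: [[0.577, 0.449, 0.682], [-0.551, -0.402, 0.731], [0.603, -0.798, 0.016]]
ft_force: [-0.1, 0.0, 0.5]
opening: 85.0
```

{"method": "jog_arm", "body": {
  "moves": [
    [[150,-100,-300],0.2],
    [[150,-100,-300],0.4],
    [[150,-100,-300],0.6],
    [[150,-100,-300],0.8],
    [[150,-100,-300],1.0],
    [[150,-100,-300],1.0],
    [[150,-100,-300],1.0],
    [[150,-100,-300],1.0],
    [[150,-100,-300],1.0]
  ],
  "fingers": 1
}}

```text
time: 16.2
tool_pos: [462.0, -371.5, 579.3]
tool_rot: [[0.78, 0.575, -0.246], [0.182, 0.167, 0.969], [0.598, -0.801, 0.025]]
ft_force: [0.3, 0.2, 0.5]
opening: -0.0
```

```bash
python3 st.py
```

```text
16.2 [ 462.  -371.5  579.3] [ 29.   16.5  37.   70.4 -46.   88.9  75.8] [0.3 0.2 0.5] -0.0
[[0.78, 0.575, -0.246], [0.182, 0.167, 0.969], [0.598, -0.801, 0.025]] tilt 36.8 head 16.2 xaz 13.2
```

{"method": "jog_arm", "body": {
  "moves": [
    [[28,-30,-40],0.15],
    [[28,-30,-80],0.3],
    [[28,-30,-120],0.45],
    [[28,-30,-150],0.6],
    [[28,-30,-150],0.75],
    [[28,-30,-150],0.9],
    [[28,-30,-150],1.07],
    [[28,-30,-150],1.07],
    [[28,-30,-150],1.07]
  ]
}}

```text
time: 17.1
tool_pos: [490.7, -401.0, 432.1]
tool_rot: [[0.212, 0.132, -0.968], [0.775, 0.581, 0.249], [0.596, -0.803, 0.021]]
ft_force: [-0.3, -0.2, 0.5]
opening: 0.3
```

```bash
python3 st.py; python3 - <<'E'
from h import *
c=cap('wrist','w5.png');np.savez('w5.npz',**{k:np.array(v) for k,v in c.items()})
c=cap('side','s5.png');np.savez('s5.npz',**{k:np.array(v) for k,v in c.items()})
E
```

```text
17.1 [ 490.7 -401.   432.1] [ 47.7  41.1   7.2  48.1 -34.5 113.6 121.7] [-0.3 -0.2  0.5] 0.3
[[0.212, 0.132, -0.968], [0.775, 0.581, 0.249], [0.596, -0.803, 0.021]] tilt 36.6 head 77.2 xaz 74.7
```

View pics/w5.png

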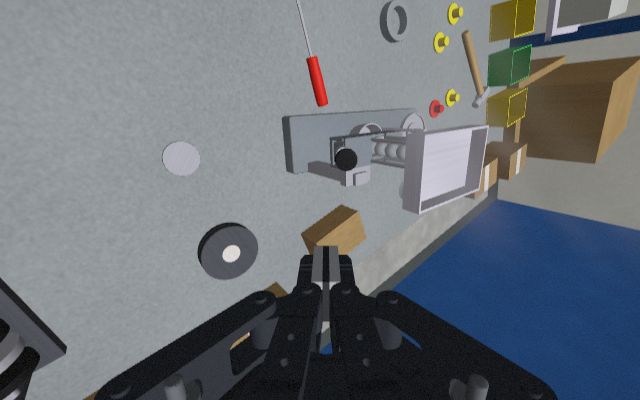

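View pics/s5.png

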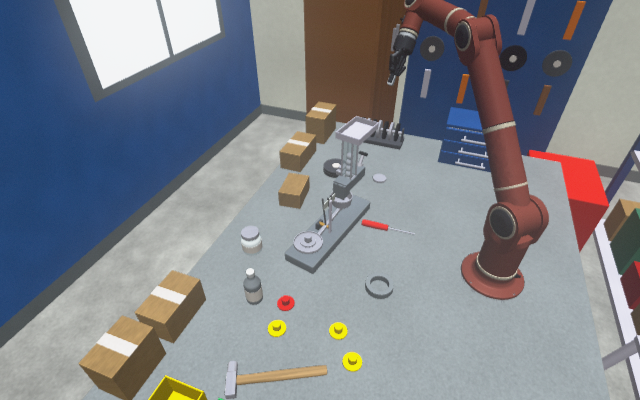

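```bash
cat > k.py <<'E'
from h import *
import sys
c=dict(np.load('w5.npz'));W=world(c);g=c['color']
m=(g.max(-1)<50)
sub=np.zeros_like(m);sub[140:180,325:370]=1;m&=sub
n,l,st,ce=cv2.connectedComponentsWithStats(m.astype(np.uint8));i=1+np.argmax(st[1:,4]);print(st[i],ce[i])
q=W[l==i];print(np.nanmedian(q,0))
u0,v0=ce[i]
K=c['intrinsics'];T=c['pose'];d=T[:3,:3]@np.array([(u0-K[0,2])/K[0,0],-(v0-K[1,2])/K[1,1],-1]);o=T[:3,3]
t=(236-o[2])/d[2];p=o+t*d;print('ray at z236',p)
O=np.array([582,33.5,0]);ys=np.array([.2164,.9763,0]);xs=np.array([.9763,-.2164,0])
for a in(p,np.nanmedian(q,0)):print('scale',(a-O)@xs,(a-O)@ys,a[2])
k=q[~np.isnan(q[:,0])];cc=np.median(k,0);k=k[np.linalg.norm(k-cc,axis=1)<20];print(len(k),k.mean(0),np.linalg.svd(k-k.mean(0),full_matrices=False)[2][2])
im=g[120:200,300:420];cv2.imwrite('pics/kz.png',cv2.resize(im,None,fx=6,fy=6,interpolation=cv2.INTER_CUBIC))
E
python3 k.py
```

```text
[335 149  22  22 371] [345.39892183 159.35849057]
[ 522.9632553  -221.43110706  235.68091328]
ray at z236 [ 522.68158562 -221.81952043  236.        ]
scale -2.6614237359650064 -262.10495267129147 236.0
scale -2.4704822867611 -261.66479138106155 235.6809132823752
367 [ 523.02737143 -221.39685481  235.50397957] [-0.17159644 -0.55971525  0.81072406]
```

View pics/kz.png

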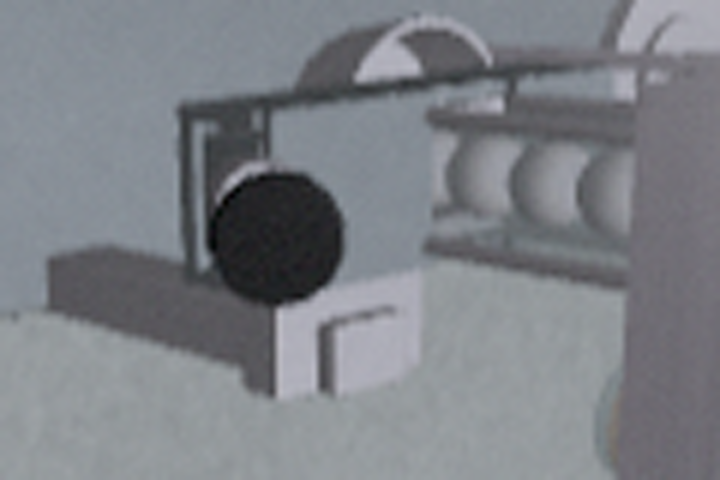

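{"method": "jog_arm", "body": {
  "moves": [
    [[20,123.5,-115],0],
    [[20,123.5,-115],0],
    [[20,123.5,-115],0],
    [[20,123.5,-115],0],
    [[28.6,162.7,-172],0],
    [[28.6,162.7,-172],0],
    [[28.6,162.7,-172],0]
  ]
}}

```text
time: 17.9
tool_pos: [517.7, -235.4, 259.2]
tool_rot: [[0.215, 0.128, -0.968], [0.773, 0.583, 0.248], [0.597, -0.802, 0.026]]
ft_force: [-0.5, -0.4, 0.3]
opening: -0.3
```

```bash
python3 st.py; python3 - <<'E'
from h import *
c=cap('wrist','w6.png');np.savez('w6.npz',**{k:np.array(v) for k,v in c.items()})
c=cap('side','s6.png');cv2.imwrite('pics/s6z.png',cv2.resize(c['color'][60:260,270:430],None,fx=3.5,fy=3,interpolation=cv2.INTER_CUBIC))
E
```

```text
17.9 [ 517.7 -235.4  259.2] [ 35.6  35.4   5.6  87.2 -35.6  79.7 129.4] [-0.5 -0.4  0.3] -0.3
[[0.215, 0.128, -0.968], [0.773, 0.583, 0.248], [0.597, -0.802, 0.026]] tilt 36.7 head 77.7 xaz 74.5
```

View pics/w6.png

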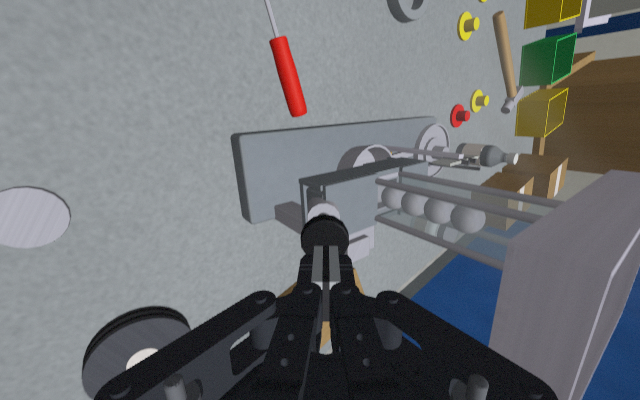

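View pics/s6z.png

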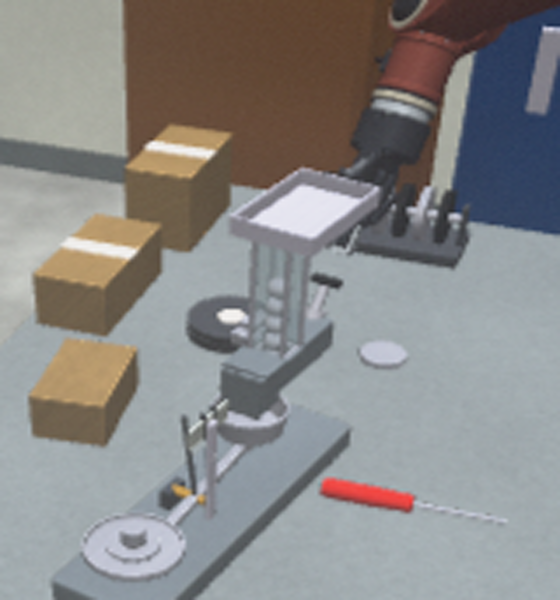

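{"method": "jog_arm", "body": {
  "moves": [
    [[1.5,8,-12],0],
    [[3,14,-20.5],0],
    [[4.5,20,-29],0],
    [[5.5,25,-36.5],0],
    [[6.4,29,-42.5],0],
    [[6.4,29,-42.5],0]
  ]
}}

```text
time: 18.6
tool_pos: [525.5, -211.9, 219.5]
tool_rot: [[0.215, 0.136, -0.967], [0.777, 0.577, 0.254], [0.592, -0.806, 0.018]]
ft_force: [-1.0, -3.4, 6.5]
opening: 0.3
```

{"method": "jog_arm", "body": {
  "moves": [
    [[0.4,1.7,-2.5],0],
    [[0.7,3.3,-4.9],0],
    [[0.7,3.3,-4.9],0]
  ]
}}

```text
time: 18.9
tool_pos: [526.0, -209.7, 216.2]
tool_rot: [[0.215, 0.138, -0.967], [0.777, 0.576, 0.255], [0.592, -0.806, 0.017]]
ft_force: [-2.3, -2.6, 7.1]
opening: 0.1
```

{"method": "jog_arm", "body": {
  "moves": [
    [[0.6,2.8,-4.1],0],
    [[1.2,5.6,-8.2],0],
    [[1.5,6.7,-9.8],0],
    [[1.5,6.7,-9.8],0]
  ]
}}

```text
time: 19.3
tool_pos: [527.1, -205.3, 209.6]
tool_rot: [[0.215, 0.141, -0.966], [0.777, 0.575, 0.257], [0.591, -0.806, 0.014]]
ft_force: [-6.6, -3.9, 13.6]
opening: -0.2
```

```bash
cat > pr.py <<'E'
from h import *
s=status.get_obs();k=np.array([523,-221.5,235.6]);a=np.array([.124,.56,-.819])
d=(np.array(s['tool_pos'])-k);print(s['time'],'depth',d@a,'off',d-(d@a)*a,'F',np.array(s['ft_force'])@a, s['ft_force'])
E
python3 pr.py
```

```text
19.3 depth 30.866428332949347 off [ 0.22776658 -1.08279232 -0.71579794] F -14.150148498304988 [-6.58058826 -3.89835476 13.61547849]
```

{"method": "jog_arm", "body": {
  "moves": [
    [[0.5,2.2,-3.3],0],
    [[1,3.9,-5.7],0],
    [[1,3.9,-5.7],0]
  ]
}}

```text
time: 19.6
tool_pos: [527.1, -205.3, 209.4]
tool_rot: [[0.215, 0.146, -0.966], [0.778, 0.572, 0.259], [0.59, -0.807, 0.01]]
ft_force: [-9.9, -7.7, 24.4]
opening: -0.0
```

```bash
python3 pr.py
```

```text
19.6 depth 31.029957962982934 off [ 0.26471049 -1.16386027 -0.76568807] F -25.5549335223435 [-9.88685714 -7.72276153 24.42517311]
```

{"method": "jog_arm", "body": {
  "moves": [
    [[-1.8,-8.4,12.3],0],
    [[-3.7,-16.8,24.6],0],
    [[-6.2,-28,41],0],
    [[-7.5,-33.6,49],0],
    [[-7.5,-33.6,49],0],
    [[-7.5,-33.6,49],0],
    [[-7.5,-33.6,49],0],
    [[-7.5,-33.6,49],0]
  ]
}}

```text
time: 20.4
tool_pos: [519.5, -237.9, 257.7]
tool_rot: [[0.215, 0.144, -0.966], [0.777, 0.574, 0.258], [0.591, -0.806, 0.011]]
ft_force: [-0.3, -0.7, -0.6]
opening: 0.4
```

```bash
python3 pr.py; cat > v.py <<'E'
from h import *
import sys
n=sys.argv[1]
c=cap('side');a=cv2.resize(c['color'][140:260,280:380],None,fx=4,fy=4,interpolation=cv2.INTER_CUBIC)
w=cap('wrist');b=cv2.resize(w['color'],(400,250));
cv2.imwrite('pics/'+n,np.hstack([a,np.vstack([b,np.zeros((a.shape[0]-250,400,3),np.uint8)])]))
W=world(c)
m=(np.abs(W[...,0]-605)<14)&(np.abs(W[...,1]-140)<14)&(W[...,2]>85)&(W[...,2]<140);q=W[m];print('hub top',np.percentile(q[:,2],90),np.median(q,0))
E
python3 v.py v1.png
```

```text
20.4 depth -27.73369168625734 off [-0.01537011 -0.89958362 -0.60852107] F 0.05407144723922228 [-0.26007185 -0.71965678 -0.59747027]
hub top 104.81335637699276 [604.28493714 145.35798426 100.65670702]
```

View pics/v1.png

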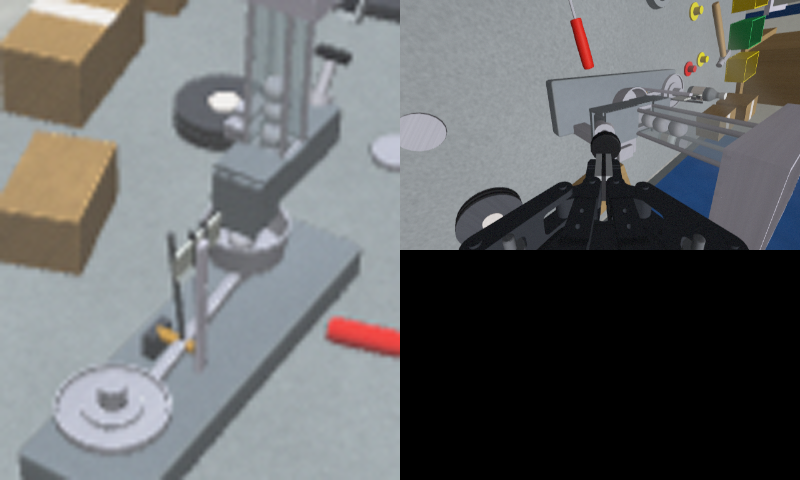

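{"method": "jog_arm", "body": {
  "moves": [
    [[1.9,8.4,-12.3],0],
    [[3.5,15.7,-22.9],0],
    [[4.7,21.3,-31.1],0],
    [[6,26.9,-39.3],0],
    [[7.2,32.5,-47.5],0],
    [[8.2,37,-54],0],
    [[8.2,37,-54],0]
  ]
}}

```text
time: 21.2
tool_pos: [527.1, -205.4, 209.4]
tool_rot: [[0.214, 0.15, -0.965], [0.779, 0.57, 0.261], [0.59, -0.808, 0.006]]
ft_force: [-10.3, -8.4, 24.6]
opening: -0.0
```

{"method": "jog_arm", "body": {
  "moves": [
    [[0.6,2.8,-4.1],0],
    [[1.2,5.6,-8.2],0],
    [[1.5,6.7,-9.8],0],
    [[1.5,6.7,-9.8],0]
  ]
}}

```text
time: 21.6
tool_pos: [527.2, -205.4, 209.1]
tool_rot: [[0.214, 0.158, -0.964], [0.78, 0.566, 0.266], [0.588, -0.809, -0.002]]
ft_force: [-17.9, -15.5, 42.2]
opening: 0.0
```

```bash
python3 pr.py
```

```text
21.6 depth 31.232648892650825 off [ 0.35343343 -1.39587666 -0.91096382] F -45.50065745799282 [-17.91000939 -15.5309504   42.22525528]
```

At the stop. Retract and check.

{"method": "jog_arm", "body": {
  "moves": [
    [[-1.8,-8.4,12.3],0],
    [[-3.7,-16.8,24.6],0],
    [[-6.2,-28,41],0],
    [[-7.5,-33.6,49],0],
    [[-7.5,-33.6,49],0],
    [[-7.5,-33.6,49],0],
    [[-7.5,-33.6,49],0],
    [[-7.5,-33.6,49],0],
    [[-7.5,-33.6,49],0],
    [[-7.5,-33.6,49],0],
    [[-7.5,-33.6,49],0],
    [[-7.5,-33.6,49],0]
  ]
}}

```text
time: 22.8
tool_pos: [519.7, -239.0, 258.1]
tool_rot: [[0.214, 0.158, -0.964], [0.78, 0.566, 0.266], [0.588, -0.809, -0.002]]
ft_force: [0.3, -0.9, -1.1]
opening: 0.1
```

```bash
python3 pr.py;python3 v.py v2.png
```

```text
22.8 depth -28.611918634708687 off [ 0.28218754 -1.444707   -0.93592152] F 0.42431273147930704 [ 0.25184889 -0.93387904 -1.11850517]
hub top 111.97888907059382 [603.63976785 145.923955   102.97452301]
```

View pics/v2.png

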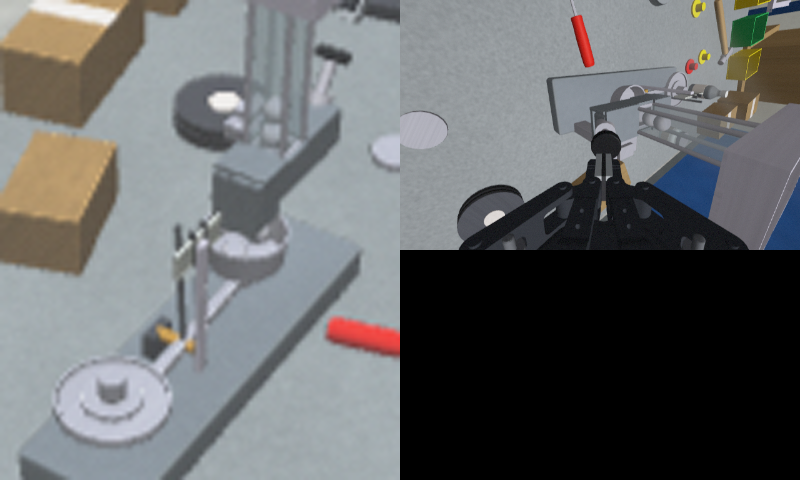

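```bash
cat > bm.py <<'E'
from h import *
def meas(W):
    r=np.hypot(W[...,0]-605.5,W[...,1]-141);m=(r>29)&(r<46)&(W[...,2]>65)&(W[...,2]<105)
    return np.median(W[m][:,2]),m.sum()
W0=world(dict(np.load('top0.npz')));S0=world(dict(np.load('side0.npz')))
print('init',meas(W0),meas(S0)); S5=world(dict(np.load('s5.npz')));print('down',meas(S5))
print(status.get_obs()['time'])
t=cap('top');s=cap('side');a=meas(world(t));b=meas(world(s));print('now',a,b,'beam est',(meas(S0)[0]-b[0])/110,(meas(W0)[0]-a[0])/110)
im=s['color'][185:240,305:350];cv2.imwrite('pics/ptr.png',cv2.resize(im,None,fx=10,fy=10,interpolation=cv2.INTER_CUBIC))
E
python3 bm.py
```

```text
init (np.float64(90.52513875878867), np.int64(341)) (np.float64(91.89815585033), np.int64(244))
down (np.float64(74.36351099602456), np.int64(216))
22.9
now (np.float64(82.24866567331856), np.int64(339)) (np.float64(84.2944067845923), np.int64(215)) beam est 0.06912499150670638 0.07524066441336469
```

View pics/ptr.png

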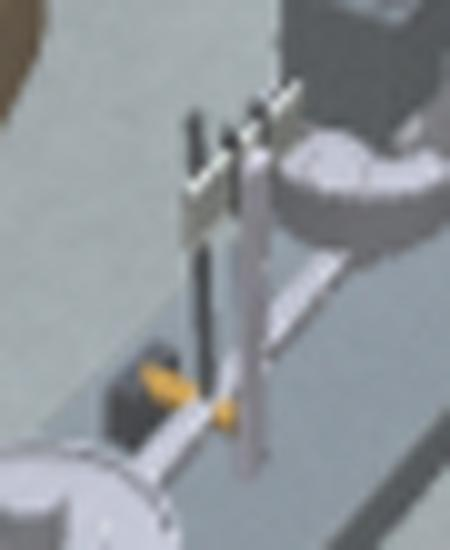

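Pointer (195,120) is still outside the marks at (230,140) and (258,110), with the beam at about +0.072. One more ball is needed.

{"method": "jog_arm", "body": {
  "moves": [
    [[1.9,8.8,-12.7],0],
    [[3.5,16.1,-23.3],0],
    [[4.7,21.7,-31.5],0],
    [[6,27.3,-39.7],0],
    [[7.2,32.9,-47.9],0],
    [[8.2,38.4,-55.4],0],
    [[8.2,38.4,-55.4],0],
    [[8.2,38.4,-55.4],0]
  ]
}}

```text
time: 23.8
tool_pos: [527.3, -205.8, 209.1]
tool_rot: [[0.214, 0.165, -0.963], [0.782, 0.562, 0.27], [0.586, -0.811, -0.009]]
ft_force: [-11.1, -11.2, 29.4]
opening: -0.1
```

```bash
python3 pr.py
```

```text
23.8 depth 31.013863925858924 off [ 0.46536191 -1.64378257 -1.06345544] F -31.754348959663755 [-11.12937653 -11.21216834  29.42062515]
```

{"method": "jog_arm", "body": {
  "moves": [
    [[-1.8,-8.4,12.3],0],
    [[-3.7,-16.8,24.6],0],
    [[-6.2,-28,41],0],
    [[-11,-50.4,73.7],0],
    [[-16,-75,106],0],
    [[-16,-75,106],0],
    [[-16,-75,106],0],
    [[-16,-75,106],0],
    [[-16,-75,106],0],
    [[-16,-75,106],0],
    [[-16,-75,106],0],
    [[-16,-75,106],0]
  ]
}}

```text
time: 25.0
tool_pos: [511.3, -280.4, 314.9]
tool_rot: [[0.213, 0.165, -0.963], [0.782, 0.562, 0.269], [0.586, -0.81, -0.009]]
ft_force: [-0.2, 0.1, -0.4]
opening: -0.2
```

```bash
python3 pr.py; python3 bm.py; python3 v.py v3.png
```

```text
25.0 depth -99.37168552756127 off [ 0.63959762 -3.29580989 -2.12479692] F 0.34998492108377116 [-0.15258559  0.10718704 -0.37714382]
init (np.float64(90.52513875878867), np.int64(341)) (np.float64(91.89815585033), np.int64(244))
down (np.float64(74.36351099602456), np.int64(216))
25.0
now (np.float64(91.34621165331282), np.int64(342)) (np.float64(92.71278356448374), np.int64(220)) beam est -0.007405706492306763 -0.007464299041128635
hub top 121.53856537436837 [602.51261593 145.60520579 113.38014738]
```

View pics/ptr.png

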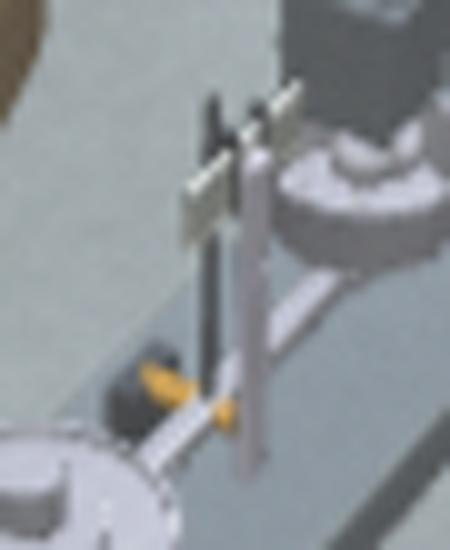

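View pics/v3.png

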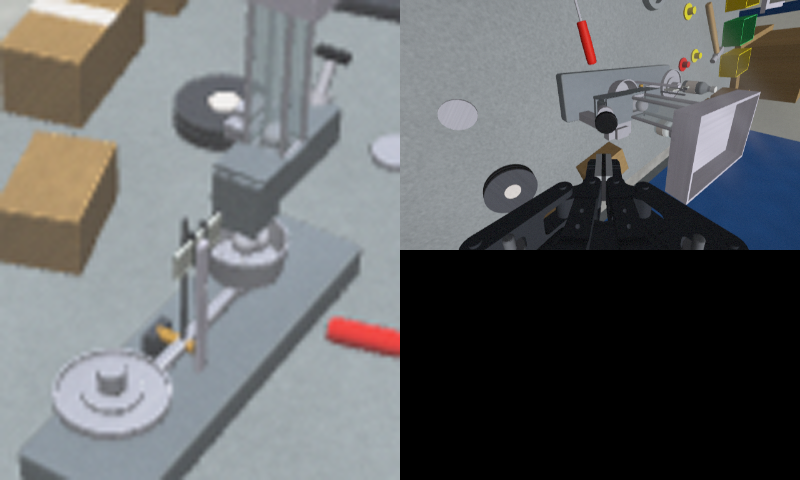

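{"method": "jog_arm", "body": {
  "moves": [
    [[0,0,0],0],
    [[0,0,0],0],
    [[0,0,0],0],
    [[0,0,0],0],
    [[0,0,0],0],
    [[0,0,0],0]
  ]
}}

```text
time: 25.8
tool_pos: [511.3, -280.7, 315.1]
tool_rot: [[0.213, 0.165, -0.963], [0.782, 0.562, 0.27], [0.586, -0.811, -0.009]]
ft_force: [-0.4, 0.2, -0.1]
opening: -0.1
```

```bash
python3 bm.py; python3 - <<'E'
from h import *
a=np.load('side0.npz')['color'][185:240,305:350];a=cv2.resize(a,None,fx=8,fy=8,interpolation=cv2.INTER_CUBIC)
b=cv2.resize(cv2.imread('pics/ptr.png'),(a.shape[1],a.shape[0]));cv2.imwrite('pics/cmp.png',np.hstack([a,b]))
E
```

```text
init (np.float64(90.52513875878867), np.int64(341)) (np.float64(91.89815585033), np.int64(244))
down (np.float64(74.36351099602456), np.int64(216))
25.8
now (np.float64(91.03521633846901), np.int64(340)) (np.float64(92.73363144035704), np.int64(221)) beam est -0.007595232636609497 -0.004637068906184926
```

View pics/cmp.png

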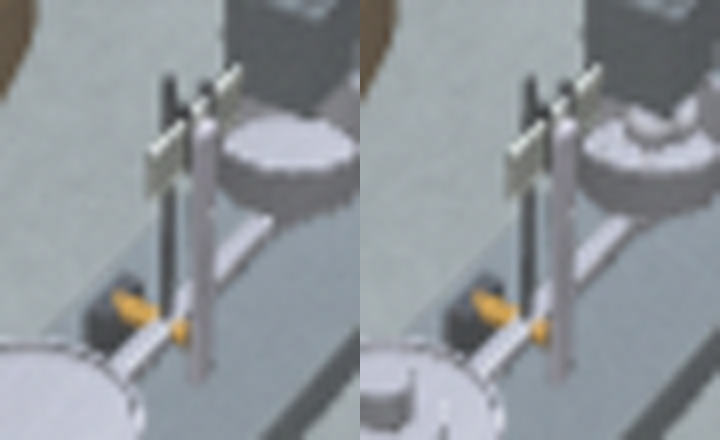

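The pointer stands at (528,75) against (168,75) in the initial level picture. Less the 360 px panel offset, it is in the same place, so the beam is level and settled. The tool is clear of everything.

```bash
python3 -c "
from h import *
print(workorder.finish_job())"
```

```text
the job is handed in; nothing more can be done
None
```

The flange is weighed: it lies hub up on the flat pan, and three balls in the cup bring the beam back to level. The job is handed in at about 26 s of the 72 s allowed; it reported no verdict.

**Flange:** I gripped it by the hub and set it down within about 2 mm of the pan's centre. On release the pan dropped to its lower stop.

**Tilting the tool:** The jog commands cannot tilt the tool. I pushed the arm repeatedly against its reach limit until the tool leaned about 37°, then turned it to line up with the plunger.

**Presses:** I pressed along the plunger's axis three times, each to the stop (about 31 mm measured, 25–45 N at the fingers), then backed off at least 27 mm clear of the knob.

| After press | Beam reading |
|---|---|
| 1 | pan still on its lower stop |
| 2 | about +0.07 rad, pointer outside the marks |
| 3 | about -0.006 rad |

**Last checks:** The two cameras agreed on the beam, at -0.005 and -0.008 rad. The pointer stands where it did in the first level picture. The tool was about 100 mm from the knob with no contact force.

**Not measured:** I did not measure the knob's spring-back or whether the bystanders had moved; neither looked wrong in the pictures. No check failed or disagreed.

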